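Unbolt the damp box and hold its lid part open

TASK

Draw the bolt on the lid of the plywood damp box all the way back out of its keeper, then raise the lid by its wooden T-handle to 40 degrees open, without swinging it far past that, so that a colleague can check the tiles inside. The lid falls shut if let go, so finish while still holding it: the gripper on the handle and the lid still at 40 degrees. Leave the cup, the tub and the test tile around the box where they are.

Things in the scene. Friction and masses are not known exactly. Their poses are not given: they have to be found in the camera images.
- damp_box: Plywood box fixed to the table, 220 (x) x 300 (y) x 95 mm high without its lid; with the 12 mm lid shut the flat top is at z = 107 mm. Origin at the centre of its underside; x points from its front to its hinged back, y along the hinge to its left (the end with the steel keeper), z up. The keeper is a steel staple on the outside of the +y end, 30 mm wide in x, its top 132 mm above the table.
- lid (a joint): Opening angle of the lid in rad: 0 shut, grows as the front edge rises; stop at 1.6. Plywood lid 220 x 300 x 12 mm, about 0.6 kg with its fittings (may vary), hinge without spring or noticeable friction, so it falls shut when let go. It cannot open more than about 2 degrees while the bolt is in the keeper.
- lid_hinge (a point): Middle of the hinge line, at the far top edge of the box: 110 mm behind the box's centre, 95 mm above the table. Turns with the lid; hinge line along its y.
- handle_bar (a point): Centre of the cross bar of the wooden T-handle on the lid, on a 14 mm stem midway along the lid: a cylinder 24 mm thick and 40 mm long, parallel to the hinge line, its centre 45 mm above the lid's top face, 190 mm in front of the hinge line and 57 mm above it with the lid shut. Gripped across its two flat ends it pivots between the fingers as the lid turns.
- bolt (a joint): How far the bolt is drawn, in m: 0 home in the keeper, 0.040 fully back at its stop; it leaves the keeper at about 0.020. It slides in the -y direction of the box (away from the keeper) with about 1.5 N of friction and stays where it is left.
- bolt_knob (a point): On the upright knob of the steel bolt (a 12 mm pin with a 15 mm thick head), 10 mm below its top, 47 mm above the lid's top face. The bolt is a 10 mm rod on the lid along y, midway between front and back edges; the knob is 112 mm left (+y) of the box's centre when home. Two straps over the rod, 20 mm high, stand 45 and 137 mm left of the centre.
- cup: Unglazed clay cup, 68 mm wide, 62 mm high, beside the box's keeper end; origin under its centre. To be left alone.
- tub: Round plastic tub, 88 mm wide, 66 mm high, beside the other end of the box; origin under its centre. To be left alone.
- tile: Flat glaze test tile, 63 x 40 x 8 mm, lying in front of the box; origin under its centre. To be left alone.

How it is judged:
On the way, in this order (a step that is already met when the one before it is completed fails the run):
1. the bolt is drawn fully back while the lid is still shut (value of joint bolt above 0.033 m and value of joint lid below 0.08 rad), for 0.1 s.
2. the lid is off the box, raised by its handle (value of joint lid above 0.25 rad and contact force between the fingers and lid above 1 N and distance between the grasp point and handle_bar below 0.04 m), for 0.1 s.
At the end, for the whole second after the job is handed in: The lid stands still at 40 degrees open (35 to 45), held by the fingers (over 1 N) with the point between them within 40 mm of the T-handle's bar; the bolt is still drawn back (over 30 mm); cup, tub and tile are within 20 mm of where they stood (value of joint bolt above 0.03 m and value of joint lid between 0.611 and 0.785 rad and velocity of joint lid between -0.05 and 0.05 rad/s and contact force between the fingers and lid above 1 N and distance of each of cup, tub, tile from where it was at the start of the episode below 0.02 m and distance between the grasp point and handle_bar below 0.04 m); the arm keeps its last pose, push and grip.
It fails at once if the cup, the tub or the tile was moved by more than 20 mm (distance of any of cup, tub, tile from where it was at the start of the episode above 0.02 m).
It fails at once if the lid was thrown open past 65 degrees (value of joint lid above 1.134 rad).
It also fails if it takes over 46 s, if anything falls off the work surface, if the arm or the gripper's body presses on something with over 40 N, if the wrist force passes 120 N, or if a joint passes its speed limit or range.

ROBOT

A 7-joint arm with a two-finger parallel gripper is mounted at the origin on a cart in front of the work surface, level with it; the furniture and walls round the work are solid. World frame = base frame: x ahead of the robot, y to its left, z up, the work surface at z = 0. Lengths are in m, angles in rad, forces in N, time in s.
With the tool pointing down it reaches from about 0.35 to 0.9 m from the base axis. Payload 8.1 kg.
Tool frame: the origin (TCP) lies midway between the tips of the shut fingers; the grasp point (between the pads) lies arm.grasp_offset behind it (arm.grasp_offset is the distance from the TCP to the grasp point, in m); z points along the fingers, y is the line along which they close (so a half turn about z gives the same grasp; the last joint's range is limited). The gripper opens to 92 mm and grips with 3 to 60 N. Pads are 19 mm wide; open, the fingers measure 130 mm over their backs; the gripper's body (75 mm by 190 mm) begins 47 mm behind the grasp point.
Start: joints at [1.073, 0.434, 0.025, 1.573, -0.012, 1.134, -0.075], TCP at [0.24, -0.577, 0.227] pointing down, gripper open.
Joint ranges: [-2.62, 2.62], [-0.44, 2.09], [-1.27, 1.32], [0.08, 2.57], [-1.32, 4.46], [0.12, 2], [-2.74, 2.74]. Speed limits (rad/s): [2.22, 2.22, 3.01, 3.01, 3.14, 3.14, 3.14].

INTERFACE

Orientations are given as a rotation vector (axis times angle).
In Python, from cell import observe, imaging, arm gives the robot as it stands.
- The arm moves only by the tool apply_moves, never from a script. Its argument "commands" is a list of rows, each a list of 5 numbers: the opening in per cent of the stroke, from 0 (shut) to 100 (fully open), then the shift along the world's x, y, z in units of 0.06 m (1.0 is 0.06 m), then the turn about the world's z in units of 0.5 rad (1.0 is 0.5 rad). A call has 1 to 12 rows; each row shifts and turns the commanded pose from where the row before left it; what a row does not reach is not made up. A row lasts 1/8 s, in which the tool goes at most 62.5 mm and 10.7 degrees, less where a joint would pass 70% of its speed; a pose out of reach is approached as far as the arm can. A call with a number of a shift or a turn outside -1 to 1 is refused whole. A call with a gripper value outside its range is refused whole. The fingers move at their own pace and stop on an object; "newtons" is the grip in N (left out, the last holds). Time passes only in rows, so rows that do not move let the fingers close. It gives the time, the measured TCP pose, the force, the opening and the grip force at its end, in the units of the state.
- observe(): the state, without advancing time (a new reading comes with each control period).
- imaging.get_image(name): name is "side" or "top" or "wrist"; returns (picture, depth): 480x640x3 uint8, red, green, blue; 480x640 float32, m along the optical axis (not along the pixel's ray), 0 where there is no reading.
- imaging.camera_params(name): a dict with "camera_matrix" (3x3 intrinsics, pixels), "dist" ([k1, k2, p1, p2, k3] as OpenCV has them; the pictures are not rectified), "origin" and "rotation" of the camera in the world; the wrist camera has in their place "tool_from_camera" (4x4, takes a point from camera to tool coordinates, whose origin is the TCP and whose axes are the flange's). Camera axes: x right, y up, looking along -z (the intrinsics and any distortion apply to the point x, -y, -z); pixel columns grow to the right and rows downward; lengths in m; the calibration is good to about 2 mm. A picture is of the moment at which its call begins: read the wrist's pose just before it. camera_params takes no time and is no camera call.
- arm.sign_off(): hands the job in; it is judged then, once.
The state is a dict: "clock": time; "joints": joint angles; "dq": joint speeds; "joint_efforts": joint torques, N m; "position": TCP position; "ee_rot": TCP orientation; "force": force on the tool from outside, world axes, zero at the start; "ft_torque": the same for the moment, N m; "width": opening from 0.0 (shut) to 1.0 (fully open); "gripper_force": force on a finger pad.
Only numpy, scipy, OpenCV 4.12 (cv2) and the standard library are available. Lean on these libraries where they do the work, as an engineer would, in place of code of your own. Each camera call takes 0.05 s, during which the arm holds its last target. There are 200 camera calls.

## Working session

There is one attempt and no reset: what is moved stays moved. The work goes in short steps, Python scripts to look and compute and a tool call to move; the robot and the scene stay as the last step left them, time stands still between calls to the robot, and variables do not carry over. Pictures are saved under pics/ and viewed, at most 10 in all, crops included, and the job is handed in when it is done.

Besides the shell and the picture viewer there is one more tool, called after "Request:" as name(argument=value, ...), one argument or row to a line, values as JSON. apply_moves: Moves the arm, as the interface text tells. Its arguments: {"type":"object","properties":{"commands":{"type":"array"},"newtons":{"type":"number"}},"required":["commands"]}

```bash
mkdir -p pics; cat > h.py <<'E'
import numpy as np, cv2
from cell import observe, imaging, arm
from scipy.spatial.transform import Rotation as R
def cloud(name):
    s=observe(); img,d=imaging.get_image(name); p=imaging.camera_params(name)
    K=np.array(p["camera_matrix"]);dist=np.array(p["dist"])
    v,u=np.mgrid[:480,:640]
    n=cv2.undistortPoints(np.stack([u,v],-1).reshape(-1,1,2).astype(np.float64),K,dist).reshape(480,640,2)
    c=np.stack([n[...,0]*d,-n[...,1]*d,-d],-1)
    if "origin" in p:
        r=np.array(p["rotation"]); r=r if r.shape==(3,3) else R.from_rotvec(r).as_matrix()
        w=c@r.T+np.array(p["origin"])
    else:
        T=np.array(p["tool_from_camera"]); t=c@T[:3,:3].T+T[:3,3]
        w=t@R.from_rotvec(s["ee_rot"]).as_matrix().T+np.array(s["position"])
    w[d==0]=np.nan
    return img,w
E
python3 - <<'E'
from h import *
s=observe(); print(s, arm.grasp_offset)
for n in("top","side"):
    i,w=cloud(n); cv2.imwrite(f"pics/{n}.png",i[...,::-1]); np.save(n,w)
E
```

```text
{'clock': 0.0, 'joints': array([ 1.0733924 ,  0.43522622,  0.02497011,  1.57408831, -0.01162298,
        1.13398563, -0.07507186]), 'dq': array([ 0.00054736,  0.00094661,  0.00011796,  0.00050709, -0.00160509,
       -0.00161354,  0.00203899]), 'joint_efforts': array([ 7.94304669e-04, -6.67868686e+01,  9.85440016e-01, -3.14469516e+01,
       -6.05059834e-02,  4.26537835e-02,  1.74817496e-04]), 'position': array([ 0.24015429, -0.57647274,  0.22594631]), 'ee_rot': array([-3.07912132e+00, -6.15766770e-01,  6.64563173e-04]), 'force': array([-0.41700875, -0.30099782,  0.42253783]), 'ft_torque': array([-0.05038702, -0.0025532 ,  0.02102189]), 'gripper_force': 0.0, 'width': 1.0003947865367724} 0.0188
```

View pics/top.png

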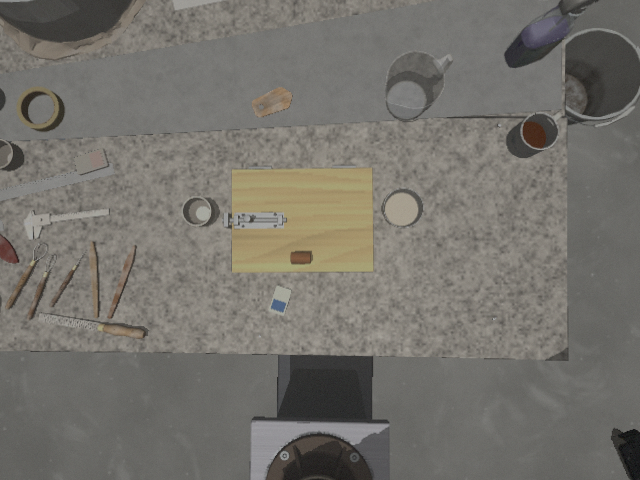

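View pics/side.png

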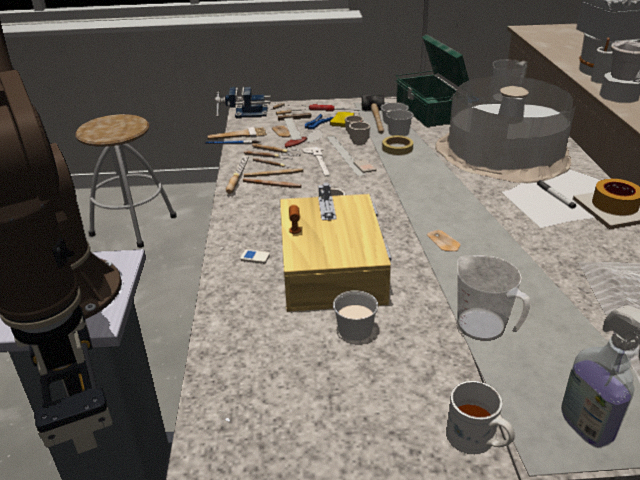

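The top view shows the box at columns 232–373 and rows 168–272, nearly aligned with the world. The handle bar is at (301,257) and the bolt runs along row 219. The cup is at (198,211), the tub at (402,208) and the tile at (281,300).

```bash
python3 - <<'E'
from h import *
w=np.load("top.npy"); ws=np.load("side.npy")
roi=np.zeros((480,640),bool); roi[155:285,220:385]=1
def f(w,lo,hi,m=None):
    k=(w[...,2]>lo)&(w[...,2]<hi)
    if m is not None:k&=m
    return w[k]
top=f(w,.1,.115,roi); 
rect=cv2.minAreaRect(top[:,:2].astype(np.float32)); print("lid",rect,np.median(top[:,2]),cv2.boxPoints(rect))
for nm,ww,m in(("top",w,roi),("side",ws,None)):
    k=(ww[...,0]>.3)&(ww[...,0]<.9)&(abs(ww[...,1])<.3)
    if m is not None:k&=m
    a=f(ww,.13,.2,k); c=a[:,0]
    n,l,st,ce=cv2.connectedComponentsWithStats(((ww[...,2]>.128)&(ww[...,2]<.2)&k).astype(np.uint8))
    for i in range(1,n):
        if st[i,4]>5:
            q=ww[l==i]; print(nm,st[i],q.min(0).round(4),q.max(0).round(4),q.mean(0).round(4))
            t=q[q[:,2]>q[:,2].max()-.012];print('   tip',t.mean(0).round(4))
for nm,(u0,u1,v0,v1) in dict(cup=(178,218,192,230),tub=(380,424,186,230),tile=(265,297,282,318)).items():
    q=w[v0:v1,u0:u1].reshape(-1,3);q=q[q[:,2]>(.004 if nm=='tile' else .03)];print(nm,q.min(0),q.max(0))
E
```

```text
lid ((0.6093958616256714, 0.04478589445352554), (0.22674596309661865, 0.3101585805416107), 0.6652657985687256) 0.1075243141506248 [[ 0.4942299   0.19853838]
 [ 0.4978311  -0.11159929]
 [ 0.7245618  -0.10896659]
 [ 0.7209606   0.20117107]]
top [224 213   5  15  75] [0.5881 0.1904 0.1284] [0.6171 0.1999 0.138 ] [0.6026 0.1951 0.1327]
   tip [0.6026 0.1951 0.1327]
top [244 215   9   8  55] [0.5967 0.1396 0.1284] [0.6108 0.1522 0.1693] [0.6031 0.1452 0.1592]
   tip [0.6035 0.1459 0.1643]
top [277 215   5  10  24] [0.5956 0.0814 0.1282] [0.6143 0.0897 0.1316] [0.6046 0.0856 0.1293]
   tip [0.6046 0.0856 0.1293]
top [234 216   4   9  14] [0.5948 0.1732 0.1281] [0.6115 0.1793 0.1306] [0.6038 0.1763 0.1289]
   tip [0.6038 0.1763 0.1289]
top [290 252  21  12 237] [0.5155 0.0187 0.1499] [0.538  0.0587 0.1674] [0.5266 0.0378 0.1614]
   tip [0.5258 0.0377 0.1621]
side [319 183  12  15  91] [0.5878 0.1354 0.1283] [0.6152 0.2017 0.1647] [0.6013 0.149  0.1455]
   tip [0.6023 0.1416 0.1587]
side [289 204  12  21 182] [0.5133 0.0101 0.1282] [0.5372 0.0609 0.1657] [0.5248 0.0288 0.1552]
   tip [0.5251 0.0324 0.1598]
side [457 255  45  40 250] [ 0.8322 -0.2547  0.128 ] [ 0.899  -0.1258  0.1363] [ 0.8629 -0.1886  0.1315]
   tip [ 0.8629 -0.1886  0.1315]
cup [0.59390519 0.24459305 0.03012373] [0.66344174 0.31095437 0.06739214]
tub [ 0.59548065 -0.22271922  0.03002273] [ 0.68167813 -0.13526726  0.07126092]
tile [0.39030868 0.05748109 0.00403218] [0.46729374 0.12913736 0.01396333]
```

Request:
apply_moves(
  commands=[
    [100,0.4,0.82,0.08,-0.064],
    [100,0.4,0.82,0.08,-0.064],
    [100,0.4,0.82,0.08,-0.064],
    [100,0.4,0.82,0.08,-0.064],
    [100,0.4,0.82,0.08,-0.064],
    [100,0.4,0.82,0.08,-0.064],
    [100,0.4,0.82,0.08,-0.064],
    [100,0.4,0.82,0.08,-0.064],
    [100,0.4,0.82,0.08,-0.064],
    [100,0.4,0.82,0.08,-0.064],
    [100,0.4,0.82,0.08,-0.064],
    [100,0.4,0.82,0.08,-0.064],
  ],
)

```text
clock: 1.6
position: [0.5287, 0.015, 0.2843]
ee_rot: [3.141, 0.015, -0.001]
force: [0.6, -1.2, 0.8]
width: 1.002
gripper_force: 0.0
```

Request:
apply_moves(
  commands=[
    [100,0.1,0.8,0,0],
    [100,0.1,0.5,0,0],
    [100,0,0,0,0],
    [100,0,0,0,0],
    [100,0,0,0,0],
  ],
)

```text
clock: 2.22
position: [0.5403, 0.09, 0.2843]
ee_rot: [3.141, 0.014, -0.0]
force: [0.7, -0.5, 0.7]
width: 1.0
gripper_force: 0.0
```

```bash
cat > look.py <<'E'
from h import *
import sys
s=observe(); print(s["clock"],s["position"],R.from_rotvec(s["ee_rot"]).as_matrix()[:2,1],s["width"])
i,w=cloud("wrist"); cv2.imwrite(f"pics/{sys.argv[1]}.png",i[...,::-1])
k=(w[...,2]>.128)&(w[...,2]<.175)
n,l,st,ce=cv2.connectedComponentsWithStats(k.astype(np.uint8))
for j in range(1,n):
    if st[j,4]>40:
        q=w[l==j]; print(st[j],q.min(0).round(4),q.max(0).round(4),np.median(q,0).round(4))
E
python3 look.py w1
```

```text
2.225 [0.54034055 0.08995723 0.28426117] [ 0.00866505 -0.99996221] 0.9996079101376142
[171 124  18  41 577] [0.5884 0.1921 0.1283] [0.6183 0.203  0.1345] [0.6028 0.197  0.1325]
[225 134  28  23 469] [0.5963 0.1406 0.128 ] [0.6111 0.1551 0.1666] [0.6044 0.1465 0.1641]
[ 357  234   57   33 1714] [0.5156 0.0206 0.1281] [0.539  0.0606 0.1659] [0.5297 0.0413 0.162 ]
```

View pics/w1.png

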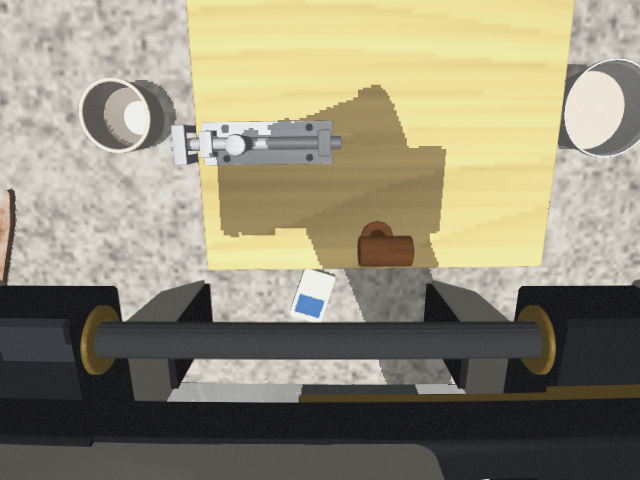

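The wrist view shows the knob at (236,145) with the bolt home, which is (0.604, 0.148) in the world. The T-bar is at (386,250), or (0.527, 0.0405). The wrist camera sits on the +x side of the gripper.

```bash
python3 -c "
from h import *
print(np.array(imaging.camera_params('wrist')['tool_from_camera']).round(3))"
```

```text
[[ 0.001  0.965  0.261  0.071]
 [ 1.    -0.001  0.001 -0.001]
 [ 0.002  0.261 -0.965 -0.158]
 [ 0.     0.     0.     1.   ]]
```

Request:
apply_moves(
  commands=[
    [40,0.53,0.48,0,0],
    [40,0.53,0.48,0,0],
    [40,0,0,0,0],
    [40,0,0,-0.6,0],
    [40,0,0,-0.6,0],
    [40,0,0,-0.6,0],
    [40,0,0,-0.4,0],
    [40,0,0,-0.24,0],
    [40,0,0,0,0],
    [40,0,0,0,0],
  ],
  newtons=8,
)

```text
clock: 3.52
position: [0.6046, 0.1491, 0.1391]
ee_rot: [-3.141, -0.016, -0.003]
force: [0.1, -0.2, 0.6]
width: 0.396
gripper_force: 0.0
```

Request:
apply_moves(
  commands=[
    [0,0,0,0,0],
    [0,0,0,0,0],
    [0,0,0,0,0],
    [0,0,0,0,0],
    [0,0,0,0,0],
    [0,0,0,0,0],
  ],
  newtons=8,
)

```text
clock: 4.28
position: [0.6042, 0.149, 0.1383]
ee_rot: [3.141, 0.017, 0.001]
force: [-0.5, -1.1, 5.0]
width: 0.158
gripper_force: 8.0
```

Request:
apply_moves(
  commands=[
    [0,0,-0.1,0,0],
    [0,0,-0.1,0,0],
    [0,0,-0.1,0,0],
    [0,0,-0.1,0,0],
    [0,0,-0.1,0,0],
    [0,0,-0.1,0,0],
    [0,0,-0.05,0,0],
    [0,0,-0.05,0,0],
    [0,0,0,0,0],
    [0,0,0,0,0],
  ],
)

```text
clock: 5.52
position: [0.6047, 0.1121, 0.1384]
ee_rot: [-3.135, -0.022, -0.004]
force: [5.6, 14.5, 0.3]
width: 0.16
gripper_force: 8.0
```

Request:
apply_moves(
  commands=[
    [40,0,0.05,0,0],
    [40,0,0,0,0],
    [40,0,0,0,0],
    [40,0,0,0,0],
    [40,0,0,0.5,0],
    [40,0,0,0.7,0],
    [40,-0.3,0,0.7,0],
    [70,-0.8,-0.6,0.4,0],
    [70,0,0,0,0],
    [70,0,0,0,0],
  ],
)

```text
clock: 6.78
position: [0.5397, 0.0751, 0.2753]
ee_rot: [3.142, 0.016, 0.001]
force: [-0.8, 1.2, 0.3]
width: 0.669
gripper_force: 0.0
```

```bash
python3 look.py w2
```

```text
6.775 [0.53965023 0.07505469 0.27526919] [ 0.01010347 -0.99994896] 0.6690591290719621
[147 124  19  41 615] [0.5882 0.1918 0.1281] [0.6174 0.2031 0.1345] [0.6036 0.1967 0.1324]
[252 132  24  23 427] [0.5976 0.1065 0.128 ] [0.6119 0.1204 0.1667] [0.6048 0.113  0.1642]
[ 339  236   57   34 1785] [0.5155 0.0205 0.128 ] [0.539  0.0606 0.166 ] [0.5297 0.0412 0.1621]
```

View pics/w2.png

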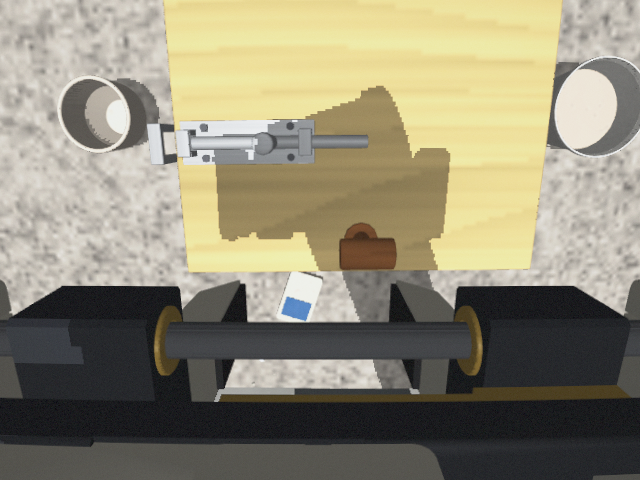

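The knob is now at (264,143), 72 mm from the box centre, so the bolt is at its stop; the 14.5 N reaction agrees. Next is the handle.

Request:
apply_moves(
  commands=[
    [70,-0.28,-0.58,0,0],
    [70,0,0,-0.6,0],
    [70,0,0,-0.7,0],
    [70,0,0,-0.6,0],
    [70,0,0,-0.4,0],
    [70,0,0,0,0],
    [70,0,0,0,0],
  ],
)

```text
clock: 7.7
position: [0.5234, 0.0411, 0.1375]
ee_rot: [-3.141, -0.018, -0.0]
force: [0.2, -0.5, 0.4]
width: 0.698
gripper_force: 0.0
```

Request:
apply_moves(
  commands=[
    [30,0,0,0,0],
    [30,0,0,0,0],
    [30,0,0,0,0],
    [30,0,0,0,0],
    [30,0,0,0,0],
  ],
  newtons=30,
)

```text
clock: 8.32
position: [0.5231, 0.039, 0.1377]
ee_rot: [3.14, 0.015, 0.001]
force: [-0.5, -5.4, 4.4]
width: 0.435
gripper_force: 30.0
```

Request:
apply_moves(
  commands=[
    [30,0.045,0.137,0.135,0],
    [30,0.05,0,0.135,0],
    [30,0.055,0,0.132,0],
    [30,0.06,0,0.13,0],
    [30,0.067,0,0.127,0],
    [30,0.072,0,0.125,0],
    [30,0.078,0,0.122,0],
    [30,0.083,0,0.118,0],
    [30,0,0,0,0],
    [30,0,0,0,0],
  ],
  newtons=30,
)

```text
clock: 9.57
position: [0.5519, 0.0396, 0.1971]
ee_rot: [3.131, 0.006, -0.007]
force: [-1.3, -23.6, -3.6]
width: 0.436
gripper_force: 30.0
```

The first row carried a stray +y shift of 8 mm, and the side load is now −24 N. I'll take that back out first.

Request:
apply_moves(
  commands=[
    [30,0,-0.07,0,0],
    [30,0,-0.067,0,0],
    [30,0,-0.02,0,0],
    [30,0,0,0,0],
    [30,0,0,0,0],
  ],
)

```text
clock: 10.2
position: [0.5529, 0.0395, 0.1984]
ee_rot: [3.142, 0.018, -0.001]
force: [-1.1, 0.1, -6.6]
width: 0.434
gripper_force: 30.0
```

```bash
python3 - <<'E'
from h import *
i,w=cloud("side"); cv2.imwrite("pics/s2.png",i[120:360,200:500,::-1].repeat(2,0).repeat(2,1))
E
```

```text
(no output)
```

View pics/s2.png

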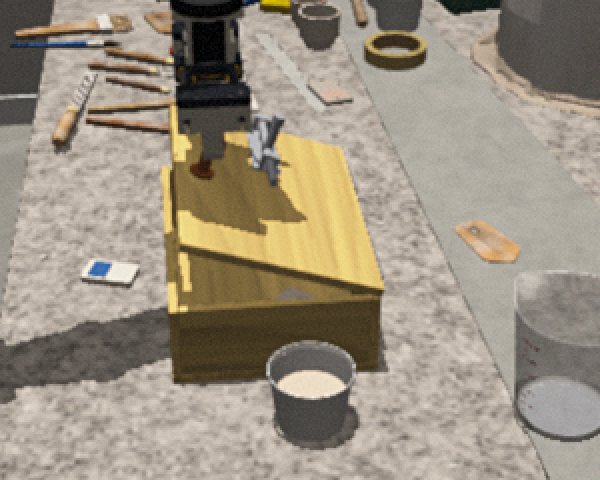

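The lid stands about 20° open with the fingers on the bar. The tile and tub have not moved. Side force is back to zero, so I continue the arc.

Request:
apply_moves(
  commands=[
    [30,0.09,0,0.113,0],
    [30,0.094,0,0.109,0],
    [30,0.098,0,0.105,0],
    [30,0.101,0,0.1,0],
    [30,0.104,0,0.095,0],
    [30,0.106,0,0.09,0],
    [30,0.108,0,0.088,0],
    [30,0.109,0,0.086,0],
    [30,0,0,0,0],
    [30,0,0,0,0],
    [30,0,0,0,0],
  ],
)

```text
clock: 11.62
position: [0.6031, 0.0405, 0.2462]
ee_rot: [-3.14, -0.018, -0.003]
force: [0.0, 5.9, -5.7]
width: 0.43
gripper_force: 30.0
```

```bash
python3 - <<'E'
from h import *
i,w=cloud("side"); cv2.imwrite("pics/s3.png",i[120:360,200:500,::-1].repeat(2,0).repeat(2,1))
q=w[(w[...,0]>.5)&(w[...,0]<.72)&(w[...,1]>-.11)&(w[...,1]<-.02)&(w[...,2]>.115)&(w[...,2]<.3)]
print(len(q)); 
for _ in range(4):
    A=np.c_[q,np.ones(len(q))]; c=q.mean(0);n=np.linalg.svd(q-c)[2][2]; r=abs((q-c)@n); q=q[r<max(.003,1.5*np.median(r))]
print(n,len(q),np.degrees(np.arccos(abs(n[2])))); 
i,w=cloud("top")
for nm,(u0,u1,v0,v1) in dict(cup=(178,218,192,230),tub=(380,424,186,230),tile=(265,297,282,318)).items():
    q=w[v0:v1,u0:u1].reshape(-1,3);q=q[(q[:,2]>(.004 if nm=='tile' else .03))&(q[:,2]<.08)];print(nm,q.min(0),q.max(0))
E
```

```text
1804
[0.62660416 0.00693213 0.77930685] 1549 38.80284468886578
cup [0.59373909 0.24450706 0.03013417] [0.66336407 0.31020792 0.06764074]
tub [ 0.59555198 -0.22282887  0.03001058] [ 0.68181183 -0.13515558  0.06966251]Traceback (most recent call last):
  File "<stdin>", line 10, in <module>
    return umr_minimum(a, axis, None, out, keepdims, initial, where)
ValueError: zero-size array to reduction operation minimum which has no identity
```

View pics/s3.png

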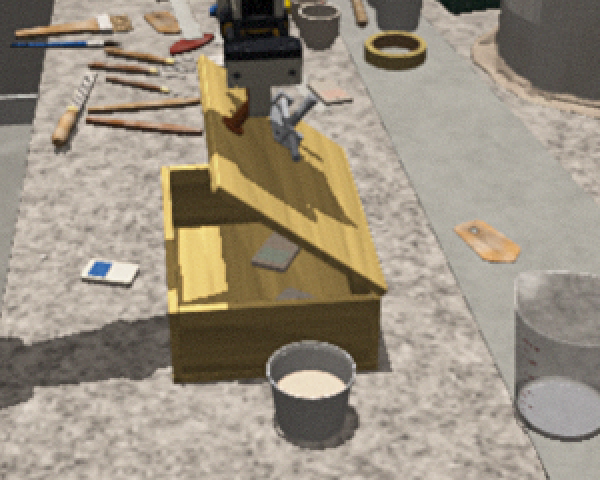

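The lid is at about 39°, and the cup and tub have not moved. I'll check the grip on the bar numerically and the tile, since the bar looks slightly to the left of the finger.

```bash
python3 - <<'E'
from h import *
s=observe();i,w=cloud("side"); a=i.astype(int)
k=(a[...,0]>a[...,1]*1.6)&(a[...,0]>50)&(w[...,0]>.5)&(w[...,0]<.72)&(abs(w[...,1]-.04)<.06)&(w[...,2]>.17)
q=w[k];print(len(q),q.min(0),q.max(0),np.median(q,0))
g=w[160:175,322:337].reshape(-1,3);print("finger",np.nanmin(g,0),np.nanmax(g,0))
print(s["position"],s["force"],s["gripper_force"],s["width"])
k=(abs(w[...,0]-.43)<.06)&(abs(w[...,1]-.09)<.06)&(w[...,2]>.004);print("tile",w[k].min(0),w[k].max(0))
t=np.load("side.npy");k=(abs(t[...,0]-.43)<.06)&(abs(t[...,1]-.09)<.06)&(t[...,2]>.004);print("tile0",t[k].min(0),t[k].max(0))
E
```

```text
79 [0.56403383 0.01975121 0.21706527] [0.59009124 0.07468836 0.25298606] [0.57869056 0.0318058  0.23192347]
finger [ 0.58366095 -0.0547403  -0.00846728] [0.65992521 0.57362849 0.32046355]
[0.6031033  0.04050645 0.2461534 ] [ 0.38877482  5.79595983 -6.85591069] 29.998430013656616 0.4320594098089257
tile [0.37392807 0.05786384 0.00404655] [0.47128364 0.13312401 0.01394961]
tile0 [0.39270034 0.03575623 0.00402317] [0.46451813 0.12244894 0.01308243]
```

```bash
python3 - <<'E'
from h import *
i,w=cloud("side"); c=i[140:220,280:380,::-1]; b,_=cloud("wrist")
cv2.imwrite("pics/z.png",np.hstack([cv2.resize(c,(400,320),interpolation=0),cv2.resize(b[...,::-1],(400,320))]))
for (u,v) in[(318,178),(320,172),(321,185),(316,174),(330,170),(330,165),(345,170),(309,205),(306,215),(345,215),(360,230)]: print(u,v,i[v,u],w[v,u].round(3))
E
```

```text
318 178 [69 32 18] [0.579 0.036 0.235]
320 172 [96 71 38] [0.587 0.103 0.214]
321 185 [84 57 31] [0.585 0.034 0.218]
316 174 [181 152  88] [0.577 0.085 0.219]
330 170 [70 64 56] [ 0.602 -0.001  0.271]
330 165 [72 67 55] [ 0.602 -0.     0.282]
345 170 [67 71 66] [0.65  0.172 0.181]
309 205 [229 195 118] [ 0.555 -0.086  0.241]
306 215 [141 117  66] [ 0.548 -0.106  0.23 ]
345 215 [123 100  60] [ 0.631 -0.028  0.179]
360 230 [210 179 102] [ 0.66  -0.053  0.156]
```

View pics/z.png

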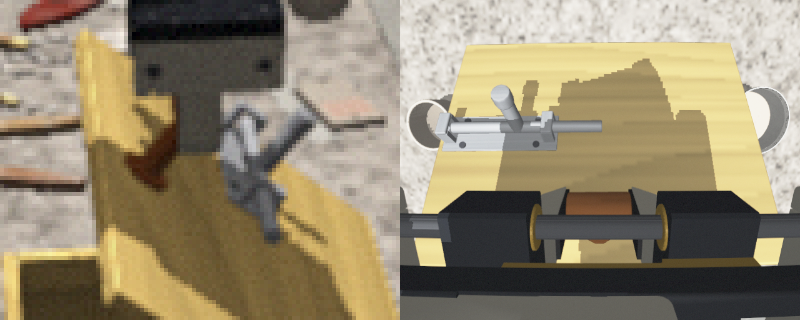

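The brown part left of the finger is the stem's foot on the lid; the bar itself is squarely between the pads. The lid's front edge is at z = 0.241 m, which gives about 39°.

```bash
python3 -c "
from h import *
print(arm.sign_off())"
```

```text
the job is handed in; nothing more can be done
None
```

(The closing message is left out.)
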